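Press home the lid left standing on a seed canister

ROBOT

A 6-joint arm with a two-finger parallel gripper is mounted at the origin on the work surface; the furniture and walls round the work are solid. World frame = base frame: x ahead of the robot, y to its left, z up, the work surface at z = 0. Lengths are in m, angles in rad, forces in N, time in s.
With the tool pointing down it reaches from about 0.35 to 0.925 m from the base axis. Payload 6.4 kg.
Tool frame: the origin (TCP) lies midway between the tips of the shut fingers; the grasp point (between the pads) lies 19 mm behind it (env.grip_point_offset is the distance from the TCP to the grasp point, in m); y points along the fingers, x is the direction in which the jaws open and shut, and the axes are right-handed (so a half turn about y gives the same grasp; the last joint's range is limited). The gripper opens to 94 mm and grips with 3 to 60 N. Pads are 16 mm wide; open, the fingers measure 119 mm over their backs; the gripper's body (75 mm by 177 mm) begins 78 mm behind the grasp point.
Start: joints at [-1.441, 0.245, 1.558, -0, 1.339, -0.174], TCP at [0.194, -0.62, 0.205] pointing down, gripper open.
Joint ranges: [-3.13, 3.13], [-1.02, 2.26], [0.13, 2.54], [-0.95, 4.09], [0.21, 2.88], [-2.74, 2.74]. Speed limits (rad/s): [2.57, 2.57, 3.14, 3.14, 3.14, 3.14].

INTERFACE

Orientations are given as a unit quaternion [x, y, z, w].
In Python, from workcell import env, eyes gives the robot as it stands.
- The arm moves only by the tool step_arm, never from a script. Its argument "increments" is one flat list of numbers, 6 for each row, row after row: the shift along the tool's x, y, z in m, then the turn, a rotation vector about the tool's x, y, z in rad. In form: [x, y, z, ax, ay, az, x, y, z, ax, ay, az, ...]. A call has 1 to 20 rows; each row shifts and turns the commanded pose from where the row before left it, along the tool's axes as they then stand; what a row does not reach is not made up. A row lasts 1/12 s, in which the tool goes at most 41.7 mm and 7.16 degrees, less where a joint would pass 70% of its speed; a pose out of reach is approached as far as the arm can. A call with a gripper value outside its range is refused whole. "gripper" is the closure, from -1 (fully open) to 1 (shut), set as the call begins (left out, the last holds). The fingers move at their own pace and stop on an object; "grip_force" is the grip in N (left out, the last holds). Time passes only in rows, so rows that do not move let the fingers close. It gives the time, the measured TCP pose, the force and the opening at its end, in the units of the state.
- env.get_state(): the state, without advancing time (a new reading comes with each control period).
- eyes.read_camera(name): name is "side" or "top" or "wrist"; returns a dict with "image" (384x512x3 uint8, red, green, blue), "z_map" (384x512 float32, m along the optical axis (not along the pixel's ray), 0 where there is no reading), "camera_matrix" (3x3 intrinsics, pixels), "R" (3x3) and "t" (3): a world point X has camera coordinates R X + t. Camera axes: x right, y down, z forward; pixel columns grow to the right and rows downward; lengths in m; the calibration is good to about 2 mm. A picture is of the moment at which its call begins.
- env.hand_in(): hands the job in, once; it reports no verdict.
The state is a dict: "t": time; "q": joint angles; "joint_vel": joint speeds; "joint_torque": joint torques, N m; "tcp_pos": TCP position; "tool_rot": TCP orientation; "wrist_force": force on the tool from outside, world axes, zero at the start; "wrist_torque": the same for the moment, N m; "grip_width": finger opening in m.
Only numpy, scipy, OpenCV 4.12 (cv2) and the standard library are available. Lean on these libraries where they do the work, as an engineer would, in place of code of your own. Each camera call takes 0.05 s, during which the arm holds its last target.

TASK

One of the four seed canisters in the wooden rack has been left with its lid standing up. Press that lid down gently with the fingertips until it is fully home, without lifting the canister from its hole, then draw the hand back well clear above it. Do not touch or shift the other canisters or the things lying round the rack.

Things in the scene. Friction and masses are not known exactly. Their poses are not given: they have to be found in the camera images.
- open_can: the canister to close: black plastic, 33 mm across, body 44 mm high, standing loose and upright in one of the four holes of the rack (any of them). Of the four it is the only one whose lid stands up, with a white neck 12 to 15 mm high and 29 mm across showing below the lid. Origin: centre of its underside, 8 mm above the work surface; z up
- loose_lid (a joint): how far the lid of that canister stands up above its closed position, in m: 0.012 to 0.015 at the start, 0 when fully home on a hard stop. It slides straight down in the canister against about 3 N of friction and stays where it is left; it cannot come off (stop at 0.016)
- loose_lid_top (a point): centre of the flat top face of that lid (white plastic, 37 mm across, cap 10 mm high); 62 mm above the work surface when fully home, 74 to 77 mm at the start; the other three lids are at 62 mm
- rack: fixed wooden block, 76 x 262 x 30 mm, with four holes in a row along its y axis at y = +93, +31, -31 and -93 mm (62 mm apart), each holding one canister. Stands on the work surface anywhere, yaw up to 0.45 rad. Origin: centre of its underside; z up
- shut_can_1: black plastic canister with a white lid, 33 mm across, standing upright in a hole of the rack, 54 mm tall with its lid closed (lid 37 mm across, 10 mm high). Its lid is fully closed: its flat top lies 62 mm above the work surface. A bystander; must not be touched. Loose. Origin: centre of its underside, z up
- shut_can_2: black plastic canister with a white lid, 33 mm across, standing upright in a hole of the rack, 54 mm tall with its lid closed (lid 37 mm across, 10 mm high). Its lid is fully closed: its flat top lies 62 mm above the work surface. A bystander; must not be touched. Loose. Origin: centre of its underside, z up
- shut_can_3: black plastic canister with a white lid, 33 mm across, standing upright in a hole of the rack, 54 mm tall with its lid closed (lid 37 mm across, 10 mm high). Its lid is fully closed: its flat top lies 62 mm above the work surface. A bystander; must not be touched. Loose. Origin: centre of its underside, z up
- spare_can: a black film canister with a grey lid, closed, 34 mm across, 51 mm tall, standing loose on the work surface in front of the rack (robot side). Bystander. Origin: centre of its underside
- dark_stone: dark grey stone, 54 x 50 x 45 mm high, lying loose behind the rack. Bystander. Origin: centre of its underside
- sherd: flat brown pottery sherd, 85 x 74 x 12 mm, lying loose behind the rack. Bystander. Origin: centre of its underside
- probe: thin metal dental probe, 10 x 165 x 9 mm, its length along its y axis, lying loose in front of the rack. Bystander. Origin: centre of its underside
Not all that is in view belongs to the job. What is shaped like the open_can but red is not meant.

How it is judged:
By the outcome, as a careful person would: the job done as asked, in the order asked, and still so for the second after the job is handed in, with the robot touching nothing.
It also fails if it takes over 32 s, if anything falls off the work surface, if the arm or the gripper's body presses on something with over 40 N, if the wrist force passes 120 N, or if a joint passes its speed limit or range.

## Working session

There is one attempt and no reset: what is moved stays moved. The work goes in short steps, Python scripts to look and compute and a tool call to move; the robot and the scene stay as the last step left them, time stands still between calls to the robot, and variables do not carry over. Pictures are saved under pics/ and viewed, and the job is handed in when it is done.

Besides the shell and the picture viewer there is one more tool, called after "Request:" as name(argument=value, ...) on one line, values as JSON. step_arm: Moves the arm, as the interface text tells. Its arguments: {"type":"object","properties":{"increments":{"type":"array"},"gripper":{"type":"number"},"grip_force":{"type":"number"}},"required":["increments"]}

```bash
mkdir -p pics
python3 - <<'E'
from workcell import env, eyes
import cv2, numpy as np
s=env.get_state(); print({k:np.round(v,4) for k,v in s.items()}, env.grip_point_offset)
for n in ["top","side"]:
    c=eyes.read_camera(n); np.savez(f"{n}0.npz",**c)
    cv2.imwrite(f"pics/{n}0.png",cv2.resize(c["image"][:,:,::-1],(768,576)))
E
```

```text
{'t': np.float64(0.0), 'q': array([-1.4411,  0.2458,  1.559 ,  0.    ,  1.3387, -0.1741]), 'joint_vel': array([-0.0006, -0.0003, -0.0002, -0.0003, -0.0005, -0.0002]), 'joint_torque': array([-1.70000e-03, -4.15839e+01, -3.14606e+01,  6.85000e-02,
        3.33000e-02, -1.00000e-04]), 'tcp_pos': array([ 0.1944, -0.6196,  0.2044]), 'tool_rot': array([-0.5694,  0.419 , -0.4181,  0.5704]), 'wrist_force': array([ 0.6305, -0.4954, -0.0011]), 'wrist_torque': array([ 0.0031, -0.0062, -0.0199]), 'grip_width': np.float64(0.094)} 0.0188
```

View pics/top0.png

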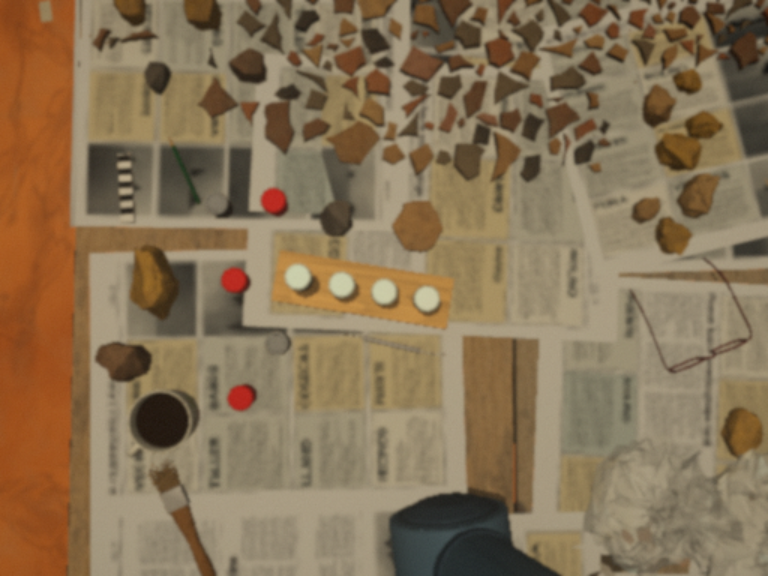

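View pics/side0.png

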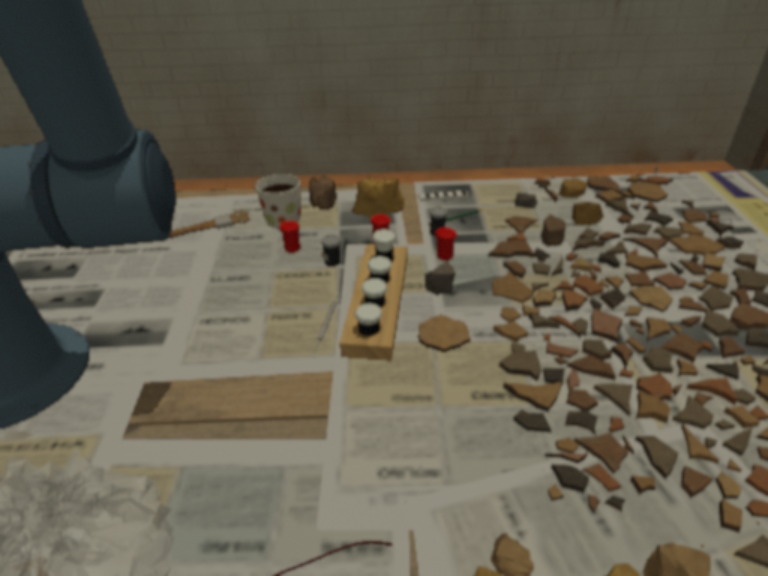

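The top view shows the four white lids at about (298,277), (342,285), (384,292) and (427,299). In the side view, the far one at (384,240) seems to stand higher. I'll measure the heights.

```bash
cat > h.py <<'E'
import numpy as np, cv2
def cloud(c):
    K,R,t,z=c["camera_matrix"],c["R"],c["t"],c["z_map"]
    v,u=np.mgrid[:z.shape[0],:z.shape[1]]
    P=np.stack([(u-K[0,2])/K[0,0]*z,(v-K[1,2])/K[1,1]*z,z],-1)
    X=(P-t)@R
    X[z==0]=np.nan
    return X
E
python3 - <<'E'
from h import *
for n,px in [("top",[(298,277),(342,285),(384,292),(427,299)]),("side",[(384,236),(379,265),(374,287),(368,312)])]:
    c=np.load(n+"0.npz"); X=cloud(c); im=c["image"].astype(int)
    print(n,"cam pos",-c["R"].T@c["t"], "z valid",(c["z_map"]>0).mean())
    white=((im.min(-1)>120)&(im.max(-1)-im.min(-1)<60))
    for (a,b) in px:
        u,v=int(a/1.5),int(b/1.5)
        r=10
        sub=X[v-r:v+r+1,u-r:u+r+1].reshape(-1,3); 
        w=sub[(sub[:,2]>0.052)]
        print(n,(u,v),len(w),"med",np.nanmedian(w,0).round(4),"mid",((np.nanmax(w,0)+np.nanmin(w,0))/2).round(4),"z pct",np.nanpercentile(w[:,2],[10,50,90]).round(4))
    x0=[(180,165,310,225),(215,140,285,245)][n=="side"]
    cr=c["image"][x0[1]:x0[3],x0[0]:x0[2],::-1]
    f=min(800/cr.shape[1],600/cr.shape[0]); cv2.imwrite(f"pics/{n}0c.png",cv2.resize(cr,None,fx=f,fy=f,interpolation=cv2.INTER_CUBIC))
E
```

```text
top cam pos [0.47584444 0.12365362 1.04520448] z valid 0.9959818522135416
top (198, 184) 250 med [0.553  0.2235 0.0763] mid [0.5524 0.2237 0.0746] z pct [0.0738 0.0763 0.0789]
top (228, 190) 239 med [0.5418 0.1628 0.0621] mid [0.5428 0.164  0.0621] z pct [0.0595 0.0621 0.0645]
top (256, 194) 240 med [0.533  0.1027 0.062 ] mid [0.5322 0.1016 0.0611] z pct [0.06   0.062  0.0646]
top (284, 199) 239 med [0.5225 0.0405 0.0622] mid [0.5236 0.0411 0.0604] z pct [0.0598 0.0622 0.0642]
side cam pos [ 0.53078779 -0.56805553  0.56858011] z valid 0.9959818522135416
side (256, 157) 178 med [0.5513 0.2146 0.0721] mid [0.5519 0.2546 0.0644] z pct [0.0538 0.0721 0.0755]
side (252, 176) 156 med [0.5422 0.1557 0.0601] mid [0.5419 0.1625 0.0578] z pct [0.054  0.0601 0.0618]
side (249, 191) 171 med [0.5322 0.0953 0.0602] mid [0.5319 0.1128 0.0576] z pct [0.0545 0.0602 0.0619]
side (245, 208) 192 med [0.522  0.0342 0.0605] mid [0.5227 0.0383 0.0579] z pct [0.0553 0.0605 0.0619]
```

View pics/side0c.png

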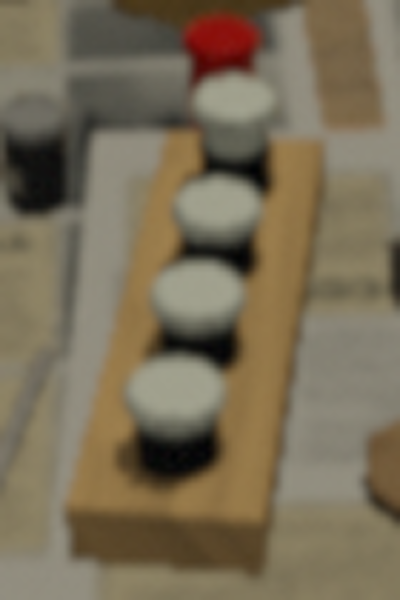

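View pics/top0c.png

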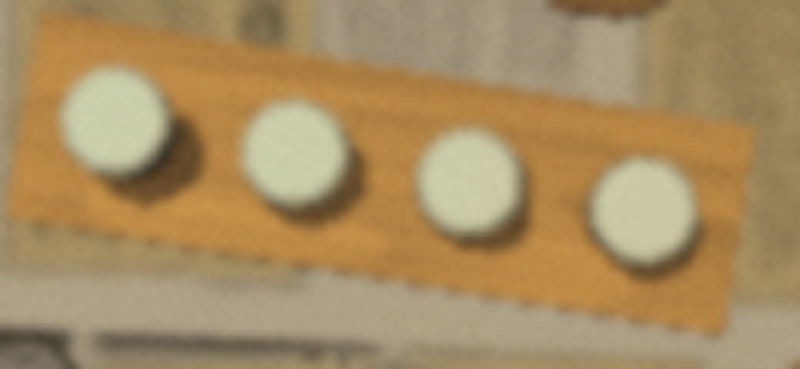

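The open canister is the +y end one, at about (0.5525, 0.2235), with its top at 0.076. Next I'll work out the tool axes and check the path for clearance.

Run:
```python
from h import *
from workcell import env
from scipy.spatial.transform import Rotation as Ro
s=env.get_state(); R=Ro.from_quat(s["tool_rot"]).as_matrix(); print("tool axes cols\n",R.round(3))
# rack yaw
print("yaw",np.arctan2(-(0.5525-.523),(0.2235-.041)))
A=np.array([.194,-.62]);B=np.array([.5525,.2235])
X=np.concatenate([cloud(np.load(n+"0.npz")).reshape(-1,3) for n in("top","side")]);X=X[np.isfinite(X).all(1)]
L=np.linalg.norm(B-A);d=(B-A)/L
al=(X[:,:2]-A)@d; lat=np.abs((X[:,:2]-A)@[-d[1],d[0]])
for a in np.arange(-.1,L+.1,.1):
    m=(al>a)&(al<a+.1)&(lat<.13)
    if m.sum(): print(round(a,2),m.sum(),X[m,2].max().round(3),np.percentile(X[m,2],98).round(3))
print(((B-s["tcp_pos"][:2])), R.T@np.append(B-s["tcp_pos"][:2],0))
```

```text
tool axes cols
 [[ 0.299 -0.     0.954]
 [-0.954  0.002  0.299]
 [-0.002 -1.     0.   ]]
yaw -0.16025765372167575
0.1 931 0.151 0.117
0.2 7264 0.163 0.153
0.3 14919 0.156 0.148
0.4 12648 0.063 0.006
0.5 10555 0.008 0.004
0.6 9325 0.034 0.011
0.7 8483 0.067 0.063
0.8 7786 0.077 0.063
0.9 6821 0.081 0.076
1.0 6913 0.083 0.076
[0.35810643 0.84321805] [-0.69747057  0.00132777  0.59396122]
```

Request:
step_arm(increments=[0,-0.03,0,0,0,0,-0.02,-0.02,0.017,0,0,0,-0.028,0,0.0235,0,0,0,-0.028,0,0.0235,0,0,0,-0.028,0,0.0235,0,0,0,-0.028,0,0.0235,0,0,0,-0.028,0,0.0235,0,0,0,-0.028,0,0.0235,0,0,0,-0.028,0,0.0235,0,0,0,-0.028,0,0.0235,0,0,0,-0.028,0,0.0235,0,0,0,-0.028,0,0.0235,0,0,0,-0.028,0,0.0235,0,0,0,-0.028,0,0.0235,0,0,0,-0.028,0,0.0235,0,0,0,-0.028,0,0.0235,0,0,0,-0.028,0,0.0235,0,0,0,-0.028,0,0.0235,0,0,0,-0.028,0,0.0235,0,0,0,-0.028,0,0.0235,0,0,0], gripper=1, grip_force=20)

```text
t: 1.77
tcp_pos: [0.4576, 0.0134, 0.2552]
tool_rot: [0.57, -0.418, 0.418, -0.57]
wrist_force: [0.0, -0.6, 0.5]
grip_width: 0.0004
```

Request:
step_arm(increments=[-0.026,0,0.023,0,0,0,-0.026,0,0.023,0,0,0,-0.026,0,0.023,0,0,0,-0.026,0,0.023,0,0,0,-0.026,0,0.023,0,0,0,0,0,0,0,0,0,0,0,0,0,0,0,0,0,0,0,0,0])

```text
t: 2.43
tcp_pos: [0.528, 0.1695, 0.2549]
tool_rot: [0.57, -0.419, 0.418, -0.57]
wrist_force: [0.5, -0.7, -0.0]
grip_width: 0.0007
```

Run:
```python
from h import *
from workcell import env,eyes
from scipy.spatial.transform import Rotation as Ro
s=env.get_state(); R=Ro.from_quat(s["tool_rot"]).as_matrix(); print(s["t"],s["tcp_pos"],s["q"].round(3),s["wrist_force"])
print(R.T@(np.array([.5525,.2235,.12])-s["tcp_pos"]))
c=eyes.read_camera("wrist"); np.savez("w1.npz",**c)
cv2.imwrite("pics/w1.png",cv2.resize(c["image"][:,:,::-1],(768,576)))
c=eyes.read_camera("top"); np.savez("t1.npz",**c)
cv2.imwrite("pics/t1.png",cv2.resize(c["image"][:,:,::-1],(768,576)))
```

```text
2.4333 [0.52795344 0.16947884 0.25492421] [ 0.106 -0.017  1.752 -0.     1.408  1.373] [ 0.46889785 -0.67494805 -0.01562409]
[-0.04421383  0.13486976  0.03975734]
```

View pics/w1.png

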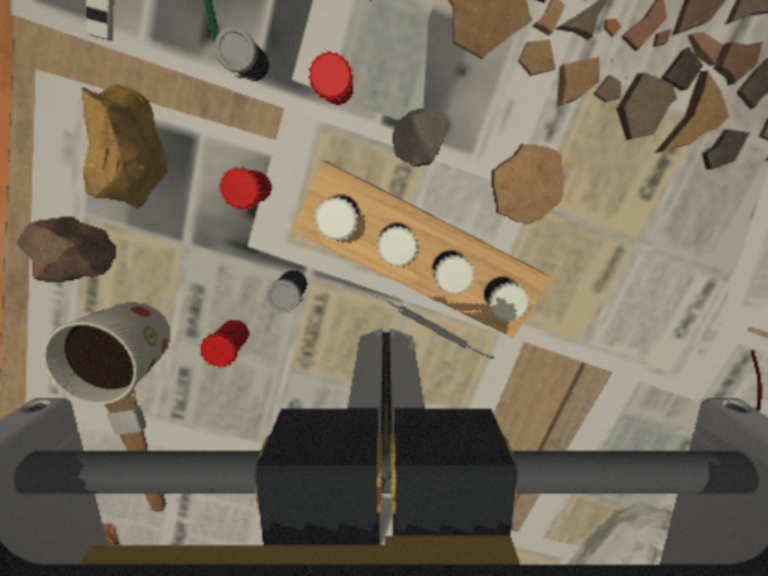

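The wrist view shows the target lid at about (336,217), clearly larger than the others. The shut fingertips are at about (386,335). I'll refine the lid centre.

Run:
```python
from h import *
c=np.load("w1.npz"); X=cloud(c); 
for a,b in [(336,217),(398,245),(453,272)]:
    u,v=int(a/1.5),int(b/1.5); r=17
    sub=X[v-r:v+r+1,u-r:u+r+1]; z=np.nanmedian(X[v-3:v+4,u-3:u+4,2])
    w=sub[np.abs(sub[...,2]-z)<0.006]
    (cx,cy),rad=cv2.minEnclosingCircle((w[:,:2]*1000).astype(np.float32))
    print(len(w),z,w.mean(0).round(4),((w.max(0)+w.min(0))/2).round(4),cx,cy,rad)
```

```text
628 0.07650444210005923 [0.5527 0.2231 0.0762] [0.5522 0.2232 0.0746] 552.2153930664062 223.34304809570312 19.35489273071289
553 0.062357617455319106 [0.5429 0.1625 0.0619] [0.5417 0.1621 0.0603] 542.0734252929688 162.2502899169922 19.515281677246094
532 0.0624513191458048 [0.533  0.1018 0.0618] [0.5324 0.1011 0.0605] 532.2276000976562 100.95170593261719 19.606853485107422
```

Request:
step_arm(increments=[-0.022,0,0.02,0,0,0,-0.022,0,0.02,0,0,0,0,0.03,0,0,0,0,0,0.03,0,0,0,0,0,0.03,0,0,0,0,0,0.03,0,0,0,0,0,0.025,0,0,0,0,0,0,0,0,0,0,0,0,0,0,0,0,0,0,0,0,0,0])

```text
t: 3.37
tcp_pos: [0.5547, 0.2233, 0.1125]
tool_rot: [-0.569, 0.418, -0.42, 0.57]
wrist_force: [-0.4, 0.6, 1.0]
grip_width: 0.0004
```

Run:
```python
from h import *
from workcell import env,eyes
from scipy.spatial.transform import Rotation as Ro
s=env.get_state(); R=Ro.from_quat(s["tool_rot"]).as_matrix(); print(s["t"],s["tcp_pos"],s["q"].round(3),s["wrist_force"])
print(R.T@(np.array([.5525,.2233,.0765])-s["tcp_pos"]))
c=eyes.read_camera("wrist"); a=cv2.resize(c["image"][80:320,100:420,::-1],(800,600)); cv2.imwrite("pics/w2.png",a)
c=eyes.read_camera("side"); cv2.imwrite("pics/s2.png",cv2.resize(c["image"][90:240,180:380,::-1],(800,600),interpolation=cv2.INTER_CUBIC))
```

```text
3.3667 [0.55466584 0.22332522 0.11254144] [ 0.193  0.223  1.764 -0.     1.152  1.461] [-0.36884893  0.58965771  1.04109727]
[-0.00063356  0.03603503 -0.00217991]
```

View pics/w2.png

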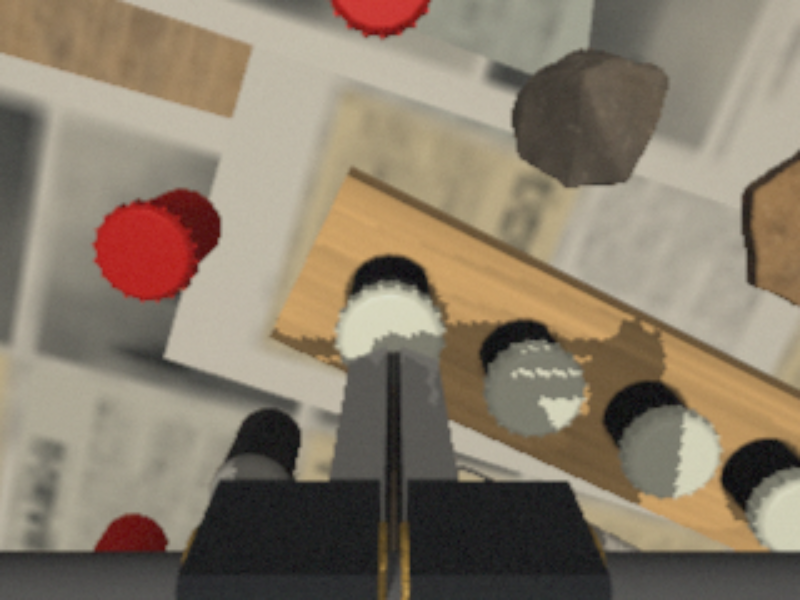

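View pics/s2.png

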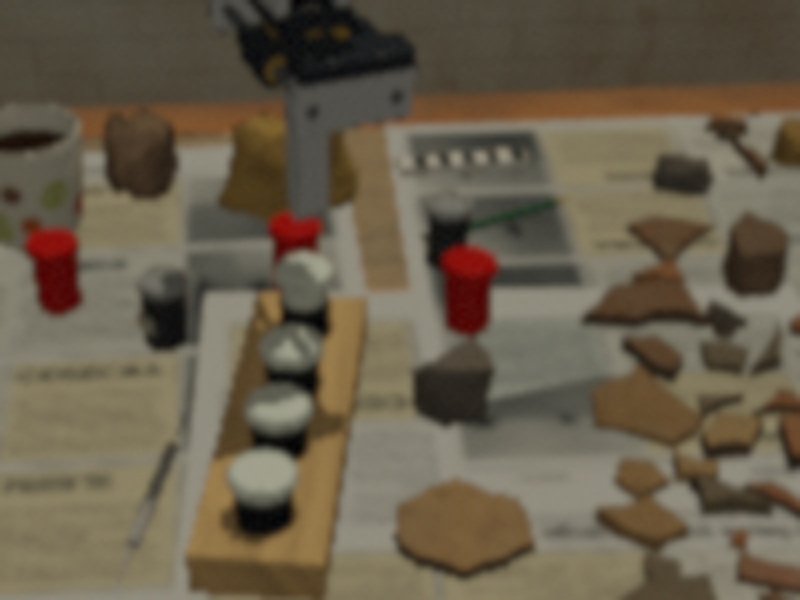

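Request:
step_arm(increments=[0,0.01,-0.002,0,0,0,0,0.01,0,0,0,0,0,0.008,0,0,0,0,0,0,0,0,0,0,0,0,0,0,0,0,0,0,0,0,0,0])

```text
t: 3.97
tcp_pos: [0.5515, 0.2232, 0.0823]
tool_rot: [0.57, -0.419, 0.419, -0.57]
wrist_force: [1.0, 0.1, -0.6]
grip_width: 0.0004
```

Request:
step_arm(increments=[0,0.002,0,0,0,0,0,0.002,0,0,0,0,0,0.002,0,0,0,0,0,0.002,0,0,0,0,0,0.002,0,0,0,0,0,0,0,0,0,0])

```text
t: 4.47
tcp_pos: [0.5516, 0.2232, 0.0724]
tool_rot: [-0.57, 0.419, -0.419, 0.57]
wrist_force: [0.4, 0.5, -0.3]
grip_width: 0.0005
```

Run:
```python
from h import *
from workcell import env,eyes
c=eyes.read_camera("side"); cv2.imwrite("pics/s3.png",cv2.resize(c["image"][120:195,210:310,::-1],(800,600),interpolation=cv2.INTER_CUBIC))
s=env.get_state(); print(s["t"],s["tcp_pos"],s["wrist_force"])
c=eyes.read_camera("wrist"); a=cv2.resize(c["image"][80:320,100:420,::-1],(800,600)); cv2.imwrite("pics/w3.png",a)
X=cloud(c); v=np.isfinite(X[...,2])
m=(np.hypot(X[...,0]-.5525,X[...,1]-.2233)<.017)&(X[...,2]<.085)&(X[...,2]>.055)
print(m.sum(),np.percentile(X[m][:,2],[10,50,90]))
```

```text
4.5167 [0.55163478 0.22323266 0.07242769] [-0.03733452  0.7015135   0.72936322]
733 [0.07158155 0.07264632 0.08154982]
```

View pics/s3.png

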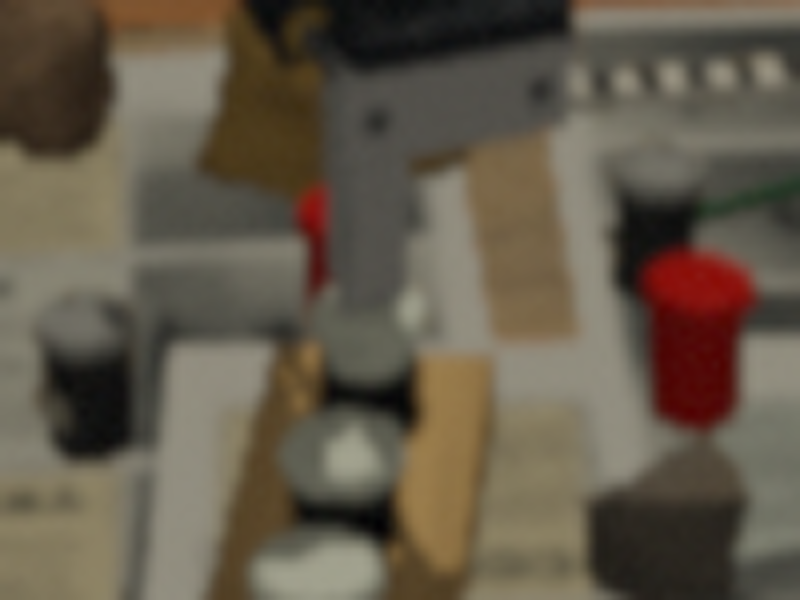

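View pics/w3.png

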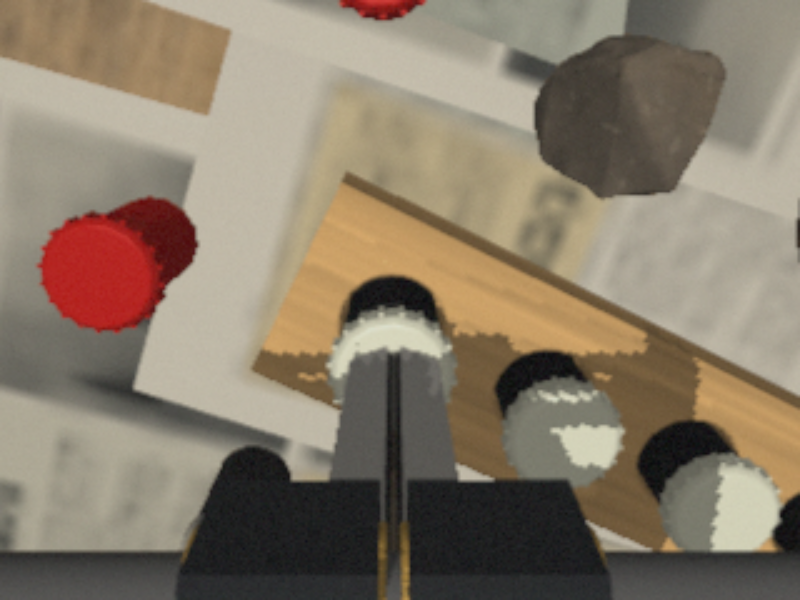

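The lid top is now at about 0.0725 and following the fingertips, which are centred on it. I'll carry on down slowly.

Request:
step_arm(increments=[0,0.002,0,0,0,0,0,0.002,0,0,0,0,0,0.002,0,0,0,0,0,0.002,0,0,0,0,0,0.001,0,0,0,0])

```text
t: 4.98
tcp_pos: [0.5517, 0.2232, 0.0633]
tool_rot: [-0.57, 0.418, -0.419, 0.57]
wrist_force: [0.7, 0.6, 3.2]
grip_width: 0.0002
```

Request:
step_arm(increments=[0,0.001,0,0,0,0,0,0,0,0,0,0])

```text
t: 5.15
tcp_pos: [0.5516, 0.2232, 0.0623]
tool_rot: [-0.57, 0.419, -0.419, 0.57]
wrist_force: [1.2, -0.5, 2.3]
grip_width: 0.0005
```

Request:
step_arm(increments=[0,0.0005,0,0,0,0,0,0,0,0,0,0])

```text
t: 5.32
tcp_pos: [0.5517, 0.2233, 0.0622]
tool_rot: [-0.57, 0.418, -0.419, 0.57]
wrist_force: [-0.4, 0.6, 4.1]
grip_width: 0.0005
```

Request:
step_arm(increments=[0,0.0005,0,0,0,0,0,0,0,0,0,0])

```text
t: 5.48
tcp_pos: [0.5518, 0.2233, 0.0622]
tool_rot: [-0.57, 0.418, -0.419, 0.57]
wrist_force: [-0.3, -0.2, 7.6]
grip_width: 0.0007
```

The force is rising while the tip stays at 0.0622, so this is the hard stop. One more small push will confirm it.

Request:
step_arm(increments=[0,0.0007,0,0,0,0,0,0,0,0,0,0])

```text
t: 5.65
tcp_pos: [0.5521, 0.2233, 0.0622]
tool_rot: [-0.57, 0.418, -0.419, 0.57]
wrist_force: [-2.8, -0.5, 10.6]
grip_width: 0.0001
```

Fully home, with 10.6 N and no further travel. I'll retreat straight up, slowly at first.

Request:
step_arm(increments=[0,-0.002,0,0,0,0,0,-0.002,0,0,0,0,0,-0.005,0,0,0,0,0,-0.015,0,0,0,0,0,-0.03,0,0,0,0,0,-0.03,0,0,0,0,0,-0.03,0,0,0,0,0,-0.03,0,0,0,0,0,-0.03,0,0,0,0,0,-0.02,0,0,0,0,0,0,0,0,0,0,0,0,0,0,0,0,0,0,0,0,0,0])

```text
t: 6.73
tcp_pos: [0.5505, 0.223, 0.2528]
tool_rot: [0.571, -0.419, 0.418, -0.569]
wrist_force: [0.6, -0.5, -0.5]
grip_width: 0.0004
```

Run:
```python
from h import *
from workcell import env,eyes
s=env.get_state(); print(s["t"],s["tcp_pos"],s["wrist_force"],abs(s["joint_vel"]).max())
c=eyes.read_camera("wrist"); cv2.imwrite("pics/w4.png",cv2.resize(c["image"][:,:,::-1],(768,576)))
X=cloud(c)
for p in [(.5525,.2233),(.5425,.1625),(.5325,.1015),(.523,.041)]:
    m=(np.hypot(X[...,0]-p[0],X[...,1]-p[1])<.014)&(X[...,2]<.1)
    q=(np.hypot(X[...,0]-p[0],X[...,1]-p[1])<.025)&(X[...,2]<.1)&(X[...,2]>.054)
    print(m.sum(),np.median(X[m][:,2]) if m.sum() else None, X[q][:,:2].mean(0) if q.sum() else None)
c=eyes.read_camera("side"); cv2.imwrite("pics/s4.png",cv2.resize(c["image"][120:240,190:350,::-1],(800,600),interpolation=cv2.INTER_CUBIC))
```

```text
6.7333 [0.55054004 0.22295976 0.25282435] [ 0.64486523 -0.54998904 -0.45662847] 0.019301263132220196
301 0.06227512793796448 [0.5531222  0.22368863]
283 0.06235990777231302 [0.54332103 0.16307287]
267 0.06232661761616334 [0.53341985 0.10260609]
250 0.06248800147362977 [0.52377818 0.04226347]
```

View pics/w4.png

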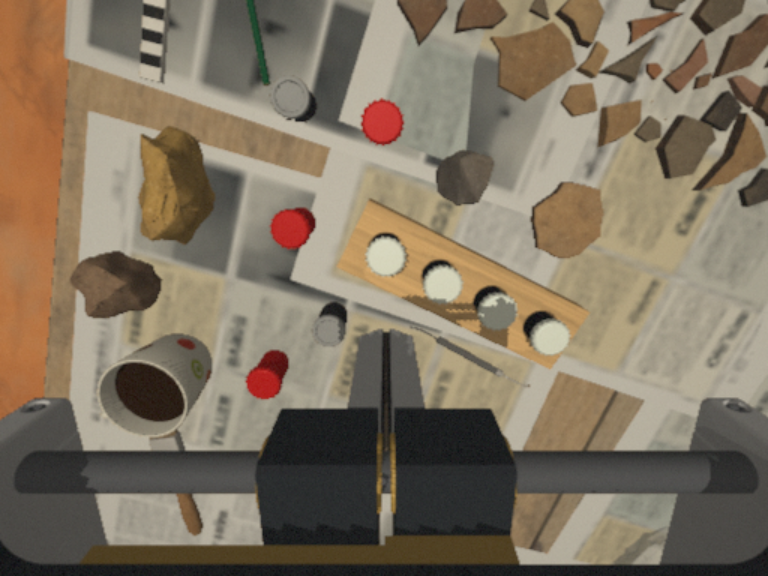

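View pics/s4.png

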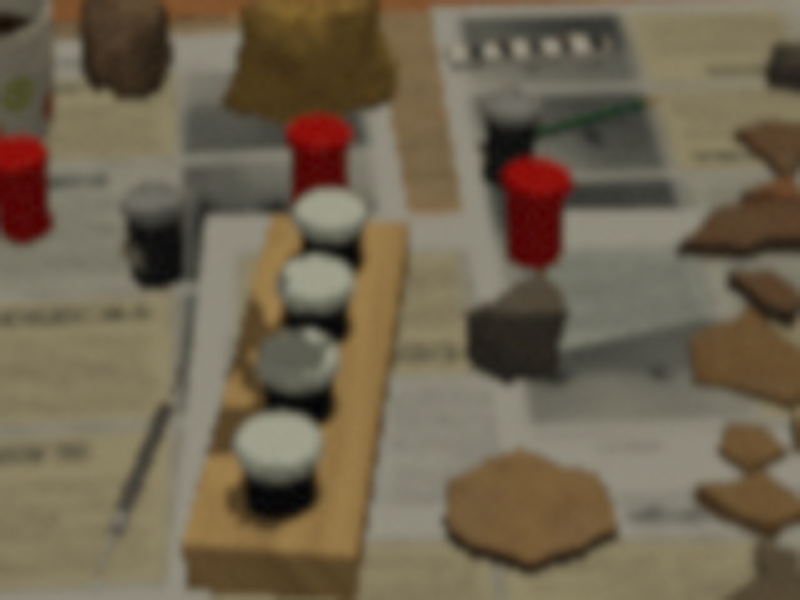

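All four lids now sit level at 62 mm: the target is at wrist (386,255) and side crop (331,215), and nothing else has moved. The hand is 19 cm above it, so I'm handing in.

```bash
python3 -c "
from workcell import env
print(env.hand_in())"
```

```text
the job is handed in; nothing more can be done
None
```

The open canister's lid is pressed fully home, and the job was handed in at about 7 s of the 32 s allowed. It was the canister in the rack's end hole on the robot's left (+y), with its lid top at about 76 mm.

- **Pressing:** I pushed straight down with the shut fingertips, centred on the lid. The hard stop came at 62 mm, where the force rose from about 4 N to 10.6 N with no further travel. I then drew the hand straight up to about 19 cm above the lid.
- **Last checks:** The wrist camera put the closed lid at 62.3 mm and the other three at 62.3 to 62.5 mm, each centre within about 2 mm of its first measured position. The bystander objects looked unmoved in the pictures. The wrist force was back to noise level.
- **Disagreement:** The wrist force read near zero at one pause partway down. The depth image then showed the lid already moving with the fingertips, and the later force readings agreed with contact.

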